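# Measure the crank backlash of an indexing gearbox and tag it

### The arm

A 7-joint arm with a two-finger parallel gripper is mounted at the origin on the work surface. World frame = base frame: x ahead of the robot, y to its left, z up, the work surface at z = 0. Lengths are in m, angles in rad, forces in N, time in s.
With the tool pointing down it reaches from about 0.425 to 0.825 m from the base axis. Payload 3.6 kg.
Tool frame: the origin (TCP) lies midway between the tips of the shut fingers; the grasp point (between the pads) lies r.tcp_to_grasp behind it (r.tcp_to_grasp is the distance from the TCP to the grasp point, in m); x points along the fingers, y is the direction in which the jaws open and shut, and the axes are right-handed (so a half turn about x gives the same grasp; the last joint's range is limited). The gripper opens to 85 mm and grips with 20 to 120 N. Pads are 22 mm wide; open, the fingers measure 114 mm over their backs; the gripper's body (76 mm by 85 mm) begins 54 mm behind the grasp point. The pads swing forward as they close: fully open they stand 13 mm farther back than shut.
Start: joints at [1.196, 0.615, -0.013, 1.423, 0.008, 1.103, -0.04], TCP at [0.222, -0.611, 0.231] pointing down, gripper open.
Joint ranges: [-3.12, 3.12], [-0.3, 2.06], [-1.34, 1.32], [0.26, 2.42], [-1.36, 4.5], [0.01, 1.98], [-2.84, 2.84]. Speed limits (rad/s): [2.79, 2.79, 3.14, 3.14, 3.14, 3.14, 3.14].

### API

Orientations are given as a rotation vector (axis times angle).
In Python, from plant import r gives the robot as it stands. The module is installed in compiled form; this text tells all that it offers. Calls block until the motion is done:
- r.move_to(position, orientation): joint-space move of the TCP to a pose.
- r.line_to(position, rotation=None, v=0.15): straight line of the TCP; rotation=None keeps the orientation; v is the mean speed in m/s.
- r.move_j(angles): joint-space move.
- r.open_gripper() and r.grab(): open the fingers fully, or close them until they stop; the grip force is fixed at half the most.
- r.pause(seconds).
- r.solve_ik(position, orientation): joint angles nearest the present ones, or None.
- r.get_image(name): name is "scene" or "top" or "wrist"; returns a dict with "frame" (420x560x3 uint8, blue, green, red), "K" (3x3 intrinsics, pixels), "pose" (4x4, takes a point from camera to world coordinates). Camera axes: x right, y up, looking along -z (the intrinsics and any distortion apply to the point x, -y, -z); pixel columns grow to the right and rows downward; lengths in m; the calibration is good to about 2 mm. A picture is of the moment at which its call begins. There is no depth.
A pose or a line that the arm cannot do raises r.MotionError and nothing moves.
- r.finish_job(): hands the job in, once; it reports no verdict.
Trained networks look in a picture, given as the dict that the camera call returned (one of the last four; its "shot" number tells which), for a name from the list of things; names that differ only in an ending like _2 or _b are one class to them, and where a whole thing is asked for, a point or a joint stands for the part that bears it (a point fixed in the world has none). Each returns a list of dicts, best first, with "score" (0 to 1); they miss things now and then, are a little off and sometimes report something else, mostly with a low value. They report only what shows in the picture. A call takes as long as a camera call.
- r.find_in(picture, label): "extent" ([left, top, right, bottom] in pixels, round what is visible of it).
- r.tip_of(picture, label): "position" ([row, column] in pixels: a listed point, or the origin of a listed thing).
Readings, each from a call of its own:
- r.current_t(): time.
- r.current_joints(): joint angles.
- r.current_qvel(): joint speeds.
- r.current_joint_efforts(): joint torques, N m.
- r.current_tcp_pos(): TCP position.
- r.current_orientation(): TCP orientation.
- r.current_contact_force(): force on the tool from outside, world axes, zero at the start.
- r.current_moment(): the same for the moment, N m.
- r.current_finger_gap(): finger opening in m.
Only numpy, scipy, OpenCV 4.12 (cv2) and the standard library are available. Lean on these libraries where they do the work, as an engineer would, in place of code of your own. Each camera call takes 0.05 s, during which the arm holds its last target.

### The job

Check the gearbox for wear: take the red crank knob and swing the crank through its free play, first to the left and then to the right (as the robot sees it), each time leaning on it for a moment, about 10 N and never over 20 N, where the gears resist, so that the crank drives the two needles to the ends of the play. Then slide the black tab fully to the red end if the angle between the needles is more than 15 degrees, otherwise fully to the green end, and let go. Do not touch the needles and leave the other things on the bench alone.

Things in the scene. Friction and masses are not known exactly. Their poses are not given: they have to be found in the camera images.
- gearbox: Gearbox fixed to the bench: black drum 190 mm across, top at 86 mm, white dial (ticks each 5 degrees), grey foot 250 x 150 x 8 mm, steel nose at +x out to 157 mm. Origin: on the bench on the drum's upright axis, about which crank, gears and needles turn. z up, the crank points along -x (towards the robot), +y is left as seen by the robot. Yaw within 0.35 rad.
- crank: Steel crank on the drum (arm 20 mm wide, 90 to 98 mm high). Origin as the gearbox; its own -x points to the knob; the tail at +x pushes the needles. Friction at the knob about 1 N. Free play unknown: 0.05 to 0.32 rad to either side of the gearbox's -x. Then the locked gears resist like a stiff spring, about 7 N/mm at the knob. Starts within 0.02 rad of the gearbox's -x, stays where left.
- crank_knob (a point): Middle of the upright red knob on the crank's end: 20 mm in diameter, 46 mm tall, 98 to 144 mm above the bench. This point is on its axis, 121 mm above the bench, 130 mm from the pivot axis. Nothing else stands within 30 mm of it.
- gears: The locked, springy gear train inside the drum, unseen; origin as the gearbox. The crank's tooth meets it 87 mm from the axis, so the force between crank and gears is 1.5 times the sideways push on the knob (less friction). Its pose tells nothing of the free play.
- needle_blue: Blue drag needle over the dial, 117 mm above the bench, 5 mm wide, 92 mm long. Origin as the gearbox; its own x points to its tip, about along the gearbox's +x. Driven when the knob goes right; stays where left, exactly opposite to the crank arm's farthest direction. Starts 0.03 to 0.045 rad from the gearbox's +x. The free play is the angle between the two needles.
- needle_orange: Orange drag needle, same shape and axes, 123 mm above the bench, driven when the knob goes left. Starts 0.03 to 0.045 rad from the gearbox's +x, on the other side.
- needle_blue_tip (a point): Point on the blue needle, 90 mm from the pivot axis, 2 mm short of its tip.
- needle_orange_tip (a point): Point on the orange needle, 90 mm from the pivot axis, 2 mm short of its tip.
- tag_base: Service tag, fixed to the bench: aluminium track 40 mm wide (x), 170 mm long (y), 14 mm high, on a thin card, green at its -y end, white in the middle, red at its +y end (100 x 55 mm each). Origin at the middle of the underside; the tab slides along its y. Yaw within 0.35 rad.
- tag (a joint): The tab's position along the track, m: 0 is fully at the green end (-y), 0.12 fully at the red end (+y). It starts near the middle, slides with about 1.5 N of friction, has firm end stops and stays where it is left.
- tag_top (a point): Top centre of the black tab, 54.5 mm above the bench; the tab is 28 mm wide (x), 20 mm long (y), 40 mm tall, standing on the track.
- screwdriver: A red-handled screwdriver, 160 mm long, lying. A bystander, to be left alone; origin at the centre of its underside.
- tea_glass: An amber tea glass, 60 mm wide, 85 mm tall. A bystander, to be left alone; origin at the centre of its underside.
- oil_bottle: A small oil bottle, 40 mm wide, 90 mm tall. A bystander, to be left alone; origin at the centre of its underside.
- collet: A standing steel collet, 34 mm wide, 55 mm tall. A bystander, to be left alone; origin at the centre of its underside.
- pin_vise: A standing brass pin vise, 28 mm wide, 75 mm tall. A bystander, to be left alone; origin at the centre of its underside.
- polish_jar: A polish jar, 60 mm wide, 55 mm tall. A bystander, to be left alone; origin at the centre of its underside.
- brush: A wooden-handled brush, 170 mm long, lying. A bystander, to be left alone; origin at the centre of its underside.
- amber_blank: A bar of raw amber, 60 x 20 x 20 mm. A bystander, to be left alone; origin at the centre of its underside.

How it is judged:
On the way, in this order (a step that is already met when the one before it is completed fails the run):
1. the crank, moved to the left, is pressed against the gears with at least 5 N at the knob (7.5 N between crank and gears) for 0.2 s (contact force between crank and gears above 7.5 N and y of crank_knob in the frame of gearbox above 0.003 m), for 0.2 s.
2. then the crank, moved to the right, is pressed against the gears with at least 5 N at the knob (7.5 N between crank and gears) for 0.2 s (contact force between crank and gears above 7.5 N and y of crank_knob in the frame of gearbox below -0.003 m), for 0.2 s.
3. then the tab is slid to the end that the measured play calls for (((angle between the x axis of needle_blue and the x axis of needle_orange, either way round above 0.24 rad and value of joint tag above 0.11 m) or (angle between the x axis of needle_blue and the x axis of needle_orange, either way round below 0.29 rad and value of joint tag below 0.01 m))), for 0.2 s.
At the end, for the whole second after the job is handed in: The needles stand at the ends of the play. The tab is within 10 mm of the red end if the angle between the needles is above 0.29 rad, within 10 mm of the green end if it is below 0.24 rad, and at either end if it is between (0.262 rad is 15 degrees); crank released and at rest (((angle between the x axis of needle_blue and the x axis of needle_orange, either way round above 0.24 rad and value of joint tag above 0.11 m) or (angle between the x axis of needle_blue and the x axis of needle_orange, either way round below 0.29 rad and value of joint tag below 0.01 m)) and linear speed of crank below 0.02 m/s and contact force between the fingers and crank below 0.1 N); the robot touches nothing.
It fails at once if the gears are forced: more than 33 N between crank and gears (22 N at the knob) (contact force between crank and gears above 33 N).
It fails at once if the robot touches a needle (contact force between any of the fingers, the arm and needle_blue above 0.3 N or contact force between any of the fingers, the arm and needle_orange above 0.3 N).
It fails at once if another thing on the bench is moved by more than 15 mm (distance of any of screwdriver, tea_glass, oil_bottle, collet, pin_vise, polish_jar, brush, amber_blank from where it was at the start of the episode above 0.015 m).
It also fails if it takes over 67 s, if anything falls off the work surface, if the arm or the gripper's body presses on something with over 40 N, if the wrist force passes 120 N, or if a joint passes its speed limit or range.

## Working session

There is one attempt and no reset: what is moved stays moved. The work goes in short steps, each a Python script; the robot and the scene stay as the last script left them, time stands still between calls to the robot, and variables do not carry over. Pictures are saved under pics/ and viewed, and the job is handed in when it is done.

```bash
mkdir -p pics; ls; python3 - <<'E'
from plant import r
import cv2
print(r.current_t(), r.current_tcp_pos(), r.current_orientation(), r.tcp_to_grasp, r.current_finger_gap(), r.current_contact_force())
for n in ["scene","top"]:
    p=r.get_image(n); cv2.imwrite(f"pics/{n}0.png",p["frame"])
    print(n,p["K"].tolist(),p["pose"].round(4).tolist(),[k for k in p])
    for l in ["crank_knob","tag_top","needle_blue_tip","needle_orange_tip","gearbox","tag_base"]:
        print(l,[(d["position"],round(d["score"],2)) for d in r.tip_of(p,l)[:2]])
E
```

```text
pics
0.0 [ 0.22187306 -0.61014885  0.23013528] [ 2.03226981  0.36083228 -2.03330065] 0.0187 0.08556078068573009 [-0.13292977  0.55195165 -0.25590068]
scene [[544.0854213022909, 0.0, 273.5797464130669], [0.0, 544.0854213022909, 208.07803153626455], [0.0, 0.0, 1.0]] [[0.7045, -0.4215, 0.571, 1.2681], [0.7094, 0.4424, -0.5487, -0.7327], [-0.0213, 0.7916, 0.6106, 0.8625], [0.0, 0.0, 0.0, 1.0]] ['frame', 'K', 'pose', 'shot']
crank_knob [([213.3, 228.1], 0.87), ([354.4, 167.5], 0.16)]
tag_top [([160.8, 335.6], 0.56)]
needle_blue_tip [([267.2, 291.1], 0.43), ([239.8, 387.6], 0.35)]
needle_orange_tip [([271.5, 288.5], 0.65)]
gearbox [([287.4, 263.2], 0.78), ([178.0, 334.1], 0.67)]
tag_base [([181.0, 335.5], 0.86), ([212.5, 228.4], 0.39)]
top [[481.7286865336916, 0.0, 280.81780568091415], [0.0, 481.7286865336916, 214.8002168155866], [0.0, 0.0, 1.0]] [[0.0206, 0.9964, -0.0822, 0.4601], [-0.9998, 0.0211, 0.0052, -0.0521], [0.0069, 0.0821, 0.9966, 1.2719], [0.0, 0.0, 0.0, 1.0]] ['frame', 'K', 'pose', 'shot']
crank_knob [([231.7, 318.2], 0.6)]
tag_top [([241.0, 160.8], 0.58)]
needle_blue_tip [([145.0, 328.5], 0.64)]
needle_orange_tip [([144.4, 333.1], 0.66)]
gearbox [([184.5, 320.6], 0.8)]
tag_base [([243.6, 159.3], 0.83)]
```

View pics/scene0.png

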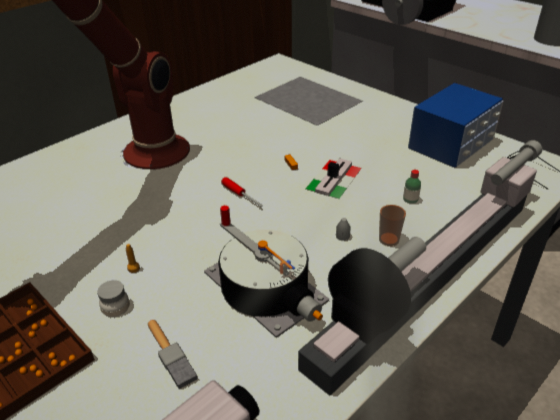

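View pics/top0.png

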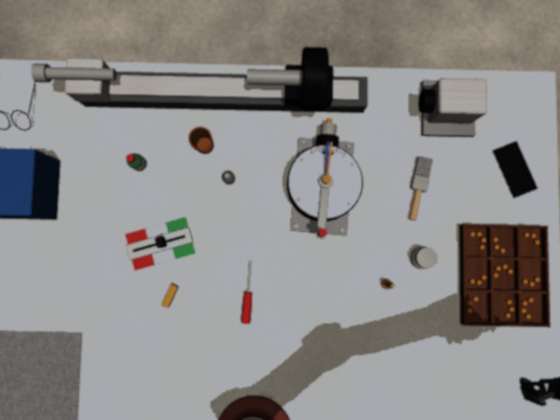

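```bash
cat > h.py <<'E'
import numpy as np
def ray(p,px):
    K=p["K"];T=p["pose"];v,u=px
    d=np.array([(u-K[0,2])/K[0,0],-(v-K[1,2])/K[1,1],-1.0])
    return T[:3,3],T[:3,:3]@d
def atz(p,px,z):
    o,d=ray(p,px); return o+d*(z-o[2])/d[2]
def tri(ps,pxs):
    A=np.zeros((3,3));b=np.zeros(3)
    for p,x in zip(ps,pxs):
        o,d=ray(p,x);d=d/np.linalg.norm(d);M=np.eye(3)-np.outer(d,d);A+=M;b+=M@o
    return np.linalg.solve(A,b)
def proj(p,X):
    T=p["pose"];c=T[:3,:3].T@(np.array(X)-T[:3,3]);K=p["K"]
    return (K[0,2]+K[0,0]*c[0]/-c[2], K[1,2]-K[1,1]*c[1]/-c[2])
E
python3 - <<'E'
from plant import r
from h import *
s=r.get_image("scene");t=r.get_image("top")
for l,z in [("crank_knob",.121),("tag_top",.0545),("needle_blue_tip",.117),("needle_orange_tip",.123),("gearbox",0),("tag_base",0)]:
    a=r.tip_of(s,l);b=r.tip_of(t,l)
    if a and b:
        print(l,tri([s,t],[a[0]["position"],b[0]["position"]]).round(4),atz(s,a[0]["position"],z).round(4),atz(t,b[0]["position"],z).round(4))
E
```

```text
crank_knob [ 0.6235 -0.0801  0.0964] [ 0.7438 -0.0297  0.121 ] [ 0.5203 -0.1528  0.121 ]
tag_top [0.485  0.2458 0.0541] [0.4847 0.244  0.0545] [0.486  0.2468 0.0545]
needle_blue_tip [ 0.7279 -0.1678  0.113 ] [ 0.7309 -0.1706  0.117 ] [ 0.7268 -0.1676  0.117 ]
needle_orange_tip [ 0.7351 -0.1794  0.1211] [ 0.7382 -0.1785  0.123 ] [ 0.7327 -0.1812  0.123 ]
gearbox [ 0.6433 -0.1681 -0.0072] [ 0.6493 -0.1718  0.    ] [ 0.6414 -0.1685  0.    ]
tag_base [ 0.4844  0.2619 -0.0028] [0.4875 0.2598 0.    ] [0.4835 0.2603 0.    ]
```

The scene view shows the knob at about (214,225) and the needles around (258,278). In the top view the knob is at (232,322) and the tab at (241,161). The second scene-view knob report was wrong. I'll take medians and check them against colour blobs.

```bash
cat > m.py <<'E'
from plant import r
from h import *
import cv2
def best(p,l,near=None,rad=25):
    c=r.tip_of(p,l)
    if near is not None: c=[d for d in c if np.hypot(d["position"][0]-near[0],d["position"][1]-near[1])<rad]
    return c[0]["position"] if c else None
def redblob(p,box):
    f=p["frame"].astype(int); x0,y0,x1,y1=box
    m=np.zeros(f.shape[:2],bool); s=f[y0:y1,x0:x1]
    m[y0:y1,x0:x1]=(s[...,2]>90)&(s[...,1]<0.4*s[...,2])&(s[...,0]<0.4*s[...,2])
    ys,xs=np.nonzero(m); return ys,xs
E
python3 - <<'E'
from m import *
S={};T={}
for i in range(3):
    s=r.get_image("scene");t=r.get_image("top")
    for l,ns,nt in [("crank_knob",(214,227),(232,320)),("tag_top",(161,335),(241,161)),("gearbox",None,None),("tag_base",None,None),("crank",None,None)]:
        a=best(s,l,ns);b=best(t,l,nt)
        if a is not None:S.setdefault(l,[]).append(a)
        if b is not None:T.setdefault(l,[]).append(b)
for l in T:
    a=np.median(S[l],0) if l in S else None;b=np.median(T[l],0)
    print(l,a,b, tri([s,t],[a,b]).round(4) if a is not None else '')
for p,box in [(s,(212,198,240,232)),(t,(308,222,334,244))]:
    ys,xs=redblob(p,box); print(len(ys),ys.min(),ys.max(),xs.min(),xs.max(),ys.mean(),xs.mean())
a=np.median(S["crank_knob"],0);print(atz(s,a,.121))
print(atz(t,np.median(T["crank_knob"],0),.121))
k=atz(s,a,.121)
for z in(.098,.121,.144): print(z,proj(s,[*k[:2],z]),proj(t,[*k[:2],z]))
cv2.imwrite("pics/z1.png",np.hstack([cv2.resize(s["frame"][190:310,190:330],None,fx=2.8,fy=2.8,interpolation=2),cv2.resize(t["frame"][130:250,270:380],None,fx=2.8,fy=2.8,interpolation=2)]))
E
```

```text
crank_knob [213.2 225.7] [233.3 319.7] [ 0.5121 -0.1525  0.1215]
tag_top [161.7 334.6] [241.9 159.4] [0.4875 0.2474 0.0574]
gearbox [287.25 263.7 ] [186.4 321.5] [ 0.6432 -0.1671 -0.0063]
tag_base [178.3  335.75] [243.2 161. ] [ 0.4857  0.2583 -0.0035]
crank [231.45 265.45] [186.1 324.5] [ 0.6293 -0.1546  0.1377]
35 206 210 221 228 207.97142857142856 224.22857142857143
40 229 235 319 325 232.225 321.7
[ 0.51111098 -0.15257409  0.121     ]
[ 0.51259993 -0.15197636  0.121     ]
0.098 (np.float64(226.4717124549239), np.float64(221.27827428775566)) (np.float64(319.1122424949871), np.float64(234.32856718723738))
0.121 (np.float64(225.70000000000005), np.float64(213.20000000000002)) (np.float64(319.94113902048406), np.float64(233.92776149731765))
0.144 (np.float64(224.91006093247188), np.float64(204.93092980761114)) (np.float64(320.80370066709816), np.float64(233.51067733152004))
```

View pics/z1.png

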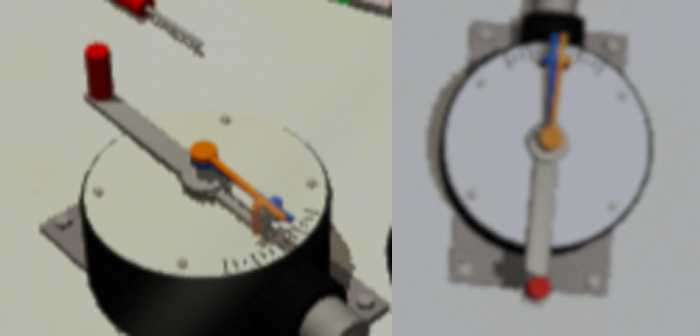

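```bash
cat >> m.py <<'E'
from scipy.spatial.transform import Rotation as R
def rot(yaxis):
    x=np.array([0,0,-1.]);y=np.array([yaxis[0],yaxis[1],0]);y/=np.linalg.norm(y)
    return R.from_matrix(np.column_stack([x,y,np.cross(x,y)])).as_rotvec()
E
python3 - <<'E'
from m import *
t=r.get_image("top");s=r.get_image("scene")
print("cap",atz(t,(232.2,321.7),.144),atz(s,(205.5,224.7),.144))
print("dial",atz(t,(181.8,325.7),.086))
f=t["frame"].astype(int)
m=np.zeros(f.shape[:2],np.uint8); sub=(f.min(2)>110); m[130:240,280:370]=sub[130:240,280:370]
print("orange hub",atz(t,(130+137/2.8,270+159/2.8),.127))
for l in ("needle_blue","needle_orange"):
  for p,z in((s,0),(t,0)):
    for q in r.tip_of(p,l)[:1]: print(l,q["position"],atz(p,q["position"],.12 if l else 0).round(4),q["score"])
K=np.array([.5125,-.153]);P=np.array([.642,-.1685]);print(np.linalg.norm(K-P))
u=(K-P)/np.linalg.norm(K-P); left=np.array([u[1],-u[0]]);print(left,"left")
for sg in(1,-1):
    for h in (.109,.25):
        print(sg,h,r.solve_ik([*K,h],rot(sg*left)))
E
```

```text
cap [ 0.51422715 -0.15463309  0.144     ] [ 0.51233719 -0.15423498  0.144     ]
dial [ 0.64254269 -0.16814083  0.086     ]
orange hub [ 0.64324774 -0.1666461   0.127     ]
needle_blue [178.6, 333.7] [0.596  0.1152 0.12  ] 0.68
needle_orange [241.6, 387.0] [0.8227 0.0159 0.12  ] 0.34
needle_orange [242.8, 160.1] [0.482  0.2282 0.12  ] 0.71
0.13042430755039497
[0.11884288 0.99291307] left
1 0.109 [ 0.66021087  0.67699154 -0.64573971  1.88152753  0.56922932  0.77462709
  1.15191615]
1 0.25 [ 0.74047612  0.50691063 -0.75359366  1.71638527  0.38762705  1.07342818
  1.31274151]
-1 0.109 [ 0.22596584  0.59611527  0.03527199  1.89527265 -0.0326886   0.6507513
 -1.40875132]
-1 0.25 [ 0.26958264  0.41632653 -0.02957068  1.73073828  0.01425821  0.99473598
 -1.45515134]
```

```bash
python3 - <<'E'
from m import *
K=np.array([.513,-.1535]);P=np.array([.6425,-.1675])
u=(K-P)/np.linalg.norm(K-P); left=np.array([u[1],-u[0]])
r.move_to([*K,.25],rot(-left)); 
r.line_to([*K,.108],v=.15)
print(r.current_t(),r.current_contact_force(),r.current_tcp_pos())
r.grab()
print(r.current_t(),r.current_contact_force(),r.current_tcp_pos(),r.current_finger_gap())
r.pause(.3);print(r.current_contact_force())
s=r.get_image("scene");cv2.imwrite("pics/g1.png",cv2.resize(s["frame"][150:310,150:350],None,fx=3,fy=3))
E
```

```text
6.5583 [-0.28064451 -0.13316472  0.33091104] [ 0.51364937 -0.1537882   0.10871381]
7.1833 [-1.13456598 -0.71302461  4.07009124] [ 0.51300031 -0.15369523  0.10835069] 0.018495678668796752
[-1.7692506   0.07799878  4.72494139]
```

View pics/g1.png

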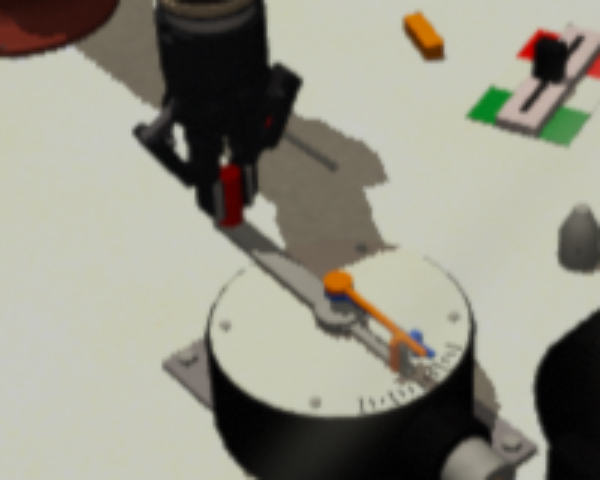

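```bash
cat > sw.py <<'E'
from m import *
P=np.array([.6425,-.1675]); K0=np.array([.513,-.1535]); RR=.1303
A0=np.arctan2(*(K0-P)[::-1])
def pose(a):  # a>0 : knob to the left (+y)
    th=A0-a; u=np.array([np.cos(th),np.sin(th)]); left=np.array([u[1],-u[0]])
    return [*(P+RR*u),.1083],rot(-left),left,u
def go(a,v=.03):
    p,o,l,u=pose(a); r.line_to(p,o,v=v); return l,u
def force(l,u):
    f=np.mean([r.current_contact_force() for _ in range(3)],0); return f[:2]@l,f[:2]@u,f[2]
def sweep(sgn,a0,first):
    """from a0; returns angle at contact press"""
    a=a0+sgn*first; l,u=go(a,.04); r.pause(.1); f=force(l,u); print("first",a,np.round(f,2),r.current_t())
    if abs(f[0])>6: print("stop early");return a
    base=f[0]; hist=[]
    while True:
        pu=-sgn*force(l,u)[0]
        st=.0012 if pu<3 else .0004
        a+=sgn*st/RR; l,u=go(a,.03); r.pause(.05 if pu<3 else .1)
        f=force(l,u); hist.append((round(a,4),round(f[0],2),round(f[1],1)))
        pu=-sgn*f[0]
        if pu>=9 or abs(a)>.38 or abs(f[1])>15: break
    print(hist[-12:],r.current_t()); r.pause(.4); print("held",np.round(force(l,u),2),r.current_tcp_pos(),r.current_t()); return a
E
python3 - <<'E'
from sw import *
a=sweep(1,0,.03)
print(a); open("a.txt","w").write(str(a))
E
```

```text
first 0.03 [-0.54  0.29  4.64] 7.8833
[(0.0392, np.float64(-1.65), np.float64(1.0)), (0.0484, np.float64(-5.18), np.float64(0.8)), (0.0515, np.float64(-5.43), np.float64(1.1)), (0.0546, np.float64(-5.65), np.float64(0.5)), (0.0576, np.float64(-6.43), np.float64(0.8)), (0.0607, np.float64(-5.76), np.float64(2.0)), (0.0638, np.float64(-7.45), np.float64(1.1)), (0.0668, np.float64(-7.04), np.float64(0.7)), (0.0699, np.float64(-7.03), np.float64(0.3)), (0.073, np.float64(-8.31), np.float64(1.1)), (0.076, np.float64(-8.88), np.float64(1.1)), (0.0791, np.float64(-9.03), np.float64(0.8))] 11.9833
held [-8.01  1.97  4.69] [ 0.5139131  -0.14644973  0.1083754 ] 12.3833
0.07911742133537993
```

```bash
python3 - <<'E'
from sw import *
a=float(open("a.txt").read())
for i in range(4):
    a+=.0004/RR;l,u=go(a);r.pause(.15);f=force(l,u);print(round(a,4),np.round(f,2),r.current_tcp_pos().round(4),r.current_t())
    if -f[0]>11: break
r.pause(.5);print(np.round(force(l,u),2),r.current_tcp_pos().round(4))
open("a.txt","w").write(str(a))
s=r.get_image("scene");t=r.get_image("top")
cv2.imwrite("pics/l1.png",np.hstack([cv2.resize(s["frame"][190:310,190:330],None,fx=2.8,fy=2.8,interpolation=2),cv2.resize(t["frame"][130:250,270:380],None,fx=2.8,fy=2.8,interpolation=2)]))
E
```

```text
0.0822 [-9.11  0.67  4.51] [ 0.5139 -0.1463  0.1084] 12.7833
0.0853 [-9.3  2.   4. ] [ 0.514  -0.1461  0.1084] 13.1833
0.0883 [-9.8   0.15  4.2 ] [ 0.514  -0.1459  0.1084] 13.5833
0.0914 [-10.69  -0.5    3.8 ] [ 0.514  -0.1458  0.1084] 13.9833
[-9.92  0.93  4.03] [ 0.514  -0.1458  0.1084]
```

View pics/l1.png

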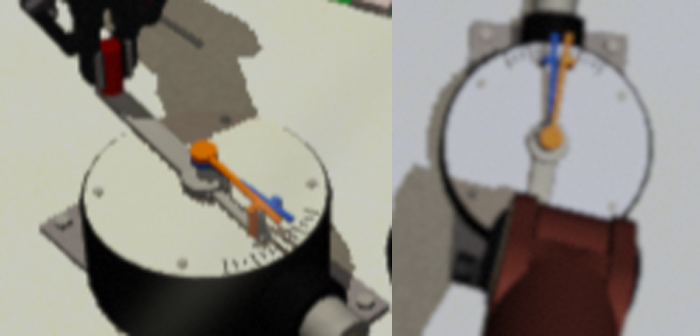

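The left stop is found: force rises to 10 N as the TCP stalls, and the orange needle has been driven away from the blue one. Next is the right.

```bash
python3 - <<'E'
from sw import *
a=float(open("a.txt").read())
a=sweep(-1,a,a+.03)
print(a); open("a.txt","w").write(str(a))
E
```

```text
first -0.03 [-1.68  1.72  5.14] 15.225
[(-0.3431, np.float64(4.18), np.float64(-5.3)), (-0.3462, np.float64(2.99), np.float64(-4.4)), (-0.3554, np.float64(5.31), np.float64(-5.1)), (-0.3585, np.float64(5.78), np.float64(-4.8)), (-0.3615, np.float64(5.11), np.float64(-4.6)), (-0.3646, np.float64(6.03), np.float64(-4.0)), (-0.3677, np.float64(6.38), np.float64(-4.6)), (-0.3708, np.float64(7.35), np.float64(-3.6)), (-0.3738, np.float64(7.82), np.float64(-2.5)), (-0.3769, np.float64(8.68), np.float64(-2.9)), (-0.38, np.float64(8.28), np.float64(-2.9)), (-0.383, np.float64(9.27), np.float64(-2.6))] 29.225
held [10.28 -3.14  8.76] [ 0.51531122 -0.19670631  0.10833054] 29.625
-0.38303146584804276
```

```bash
python3 - <<'E'
from sw import *
a=float(open("a.txt").read())
for i in range(2):
    a-=.0004/RR;l,u=go(a);r.pause(.1);f=force(l,u);print(round(a,4),np.round(f,2),r.current_tcp_pos().round(4),r.current_t())
    if f[0]>11: break
t=r.get_image("top")
l,u=go(a+.035);r.pause(.1);print("unload",np.round(force(l,u),2),r.current_tcp_pos().round(4))
r.open_gripper()
p=r.current_tcp_pos(); r.line_to([p[0],p[1],.24],v=.2)
print(r.current_contact_force(),r.current_t())
T=np.array([.486,.247])
r.move_to([.486,.247,.22],r.current_orientation())
print(r.current_t())
s=r.get_image("scene");t=r.get_image("top")
for l,z in(("needle_blue_tip",.117),("needle_orange_tip",.123)):
  for p in(s,t):
    c=r.tip_of(p,l)
    for d in c[:1]: print(l,d["position"],round(d["score"],2),atz(p,d["position"],z).round(4),"ang",np.arctan2(*(atz(p,d["position"],z)[:2]-P)[::-1]).round(3))
for p in (s,t): print([(d["position"],round(d["score"],2),atz(p,d["position"],.0545).round(4)) for d in r.tip_of(p,"tag_top")[:2]])
cv2.imwrite("pics/r1.png",np.hstack([cv2.resize(s["frame"][190:310,190:330],None,fx=2.8,fy=2.8,interpolation=2),cv2.resize(t["frame"][130:250,270:380],None,fx=2.8,fy=2.8,interpolation=2)]))
w=r.get_image("wrist");cv2.imwrite("pics/w1.png",w["frame"])
E
```

```text
-0.3861 [ 9.67 -3.11 10.18] [ 0.5154 -0.1969  0.1084] 29.975
-0.3892 [10.7  -2.42 10.58] [ 0.5154 -0.1971  0.1083] 30.325
unload [ 5.7  -2.98  7.6 ] [ 0.5149 -0.195   0.1084]
[-0.12837196 -0.21863189 -0.31243075] 32.2417
33.8833
needle_blue_tip [355.4, 166.2] 0.7 [ 0.7268 -0.4703  0.117 ] ang -1.299
needle_blue_tip [144.2, 315.7] 0.59 [ 0.7297 -0.1395  0.117 ] ang 0.31
needle_orange_tip [269.0, 287.2] 0.48 [ 0.7332 -0.1865  0.123 ] ang -0.206
needle_orange_tip [143.7, 334.6] 0.66 [ 0.7305 -0.1849  0.123 ] ang -0.195
[([161.9, 335.0], 0.43, array([0.4876, 0.2536, 0.0545]))]
[([188.8, 415.6], 0.48, array([ 0.6343, -0.401 ,  0.0545])), ([240.7, 162.1], 0.4, array([0.4887, 0.2393, 0.0545]))]
```

View pics/r1.png

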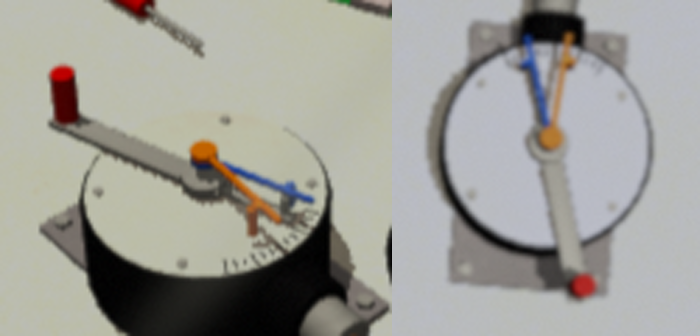

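View pics/w1.png

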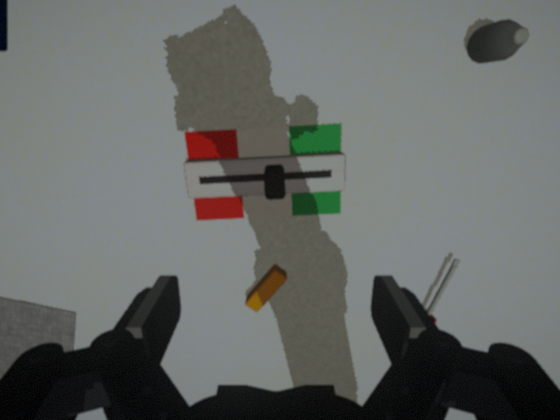

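Both needles moved, and the angle between them is about 0.39 rad (22°), so the tab goes to the red end. Next I'll find the track direction from the wrist picture: slot ends at (200,181) on the red side and (331,174) on the green side, tab at (275,182).

```bash
python3 - <<'E'
from m import *
w=r.get_image("wrist");t=r.get_image("top");s=r.get_image("scene")
a=atz(w,(181,200),.014);b=atz(w,(174,331),.014);print(a,b,np.linalg.norm(a-b),"dir",(a-b)[:2]/np.linalg.norm((a-b)[:2]), (a+b)/2)
print("track ends",atz(w,(181,186),.014),atz(w,(172,346),.014))
print("tab wrist",atz(w,(169,275),.0545),[(d["position"],round(d["score"],2),atz(w,d["position"],.0545).round(4)) for d in r.tip_of(w,"tag_top")[:2]])
cs=[best(s,"tag_top",(161,335),10),best(t,"tag_top",(241,161),10)];print(cs,[atz(p,c,.0545).round(4) for p,c in zip((s,t),cs) if c is not None])
z=cv2.resize(t["frame"][210:280,115:205],None,fx=6,fy=6,interpolation=2);cv2.imwrite("pics/t2.png",z)
E
```

```text
[0.4620659  0.32434813 0.014     ] [0.50334854 0.19142108 0.014     ] 0.13918999797950996 dir [-0.29659204  0.95500427] [0.48270722 0.25788461 0.014     ]
track ends [0.45842753 0.33880896 0.014     ] [0.50926277 0.17673229 0.014     ]
tab wrist [0.50267589 0.25208245 0.0545    ] [([185.2, 273.9], 0.77, array([0.4873, 0.2493, 0.0545]))]
[[162.8, 332.4], [243.6, 158.1]] [array([0.4854, 0.2454, 0.0545]), array([0.4812, 0.2491, 0.0545])]
```

View pics/t2.png

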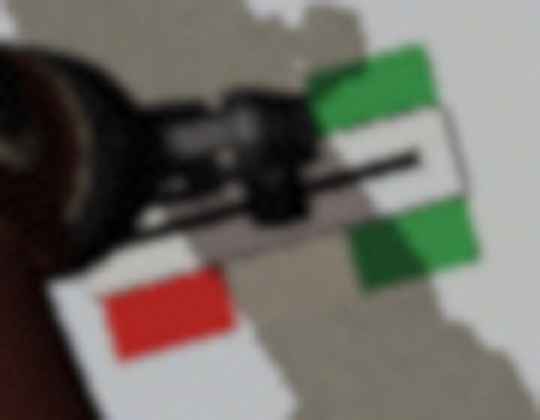

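```bash
python3 - <<'E'
from m import *
d=np.array([-.2966,.955]);d/=np.linalg.norm(d)
T=np.array([.4862,.2478])
q=[(np.abs(k-r.current_joints()).max(),sg) for sg in(1,-1) if (k:=r.solve_ik([*T,.12],rot(sg*d))) is not None]
sg=min(q)[1];print(q)
r.move_to([*T,.12],rot(sg*d)); r.line_to([*T,.025],v=.15)
print(r.current_contact_force().round(2),r.current_t())
r.grab();print(r.current_finger_gap(),r.current_tcp_pos(),r.current_contact_force().round(2))
p0=T.copy();moved=.055
r.line_to([*(T+d*moved),.025],v=.08);f=r.current_contact_force();print(f.round(2),f[:2]@d)
while moved<.095:
    moved+=.003;r.line_to([*(T+d*moved),.025],v=.05);r.pause(.05)
    f=r.current_contact_force()[:2]@d;print(round(moved,3),round(f,2))
    if f<-12:break
print(r.current_tcp_pos(),r.current_t(),r.current_finger_gap())
s=r.get_image("scene");cv2.imwrite("pics/e1.png",cv2.resize(s["frame"][110:250,260:440],None,fx=4,fy=4))
E
```

```text
[(np.float64(2.4733883203191294), 1), (np.float64(0.2344113569363272), -1)]
[0.26 0.31 0.19] 35.9
0.01905447964978537 [0.48630599 0.24784787 0.02538184] [-0.2  -0.08  4.29]
[-0.92  0.48  5.14] 0.7358846874831777
0.058 0.57
0.061 -0.34
0.064 0.3
0.067 -0.68
0.07 -0.8
0.073 -4.56
0.076 -7.73
0.079 -11.27
0.082 -15.83
[0.46536634 0.31568339 0.02531632] 40.05 0.019377084535880114
```

View pics/e1.png

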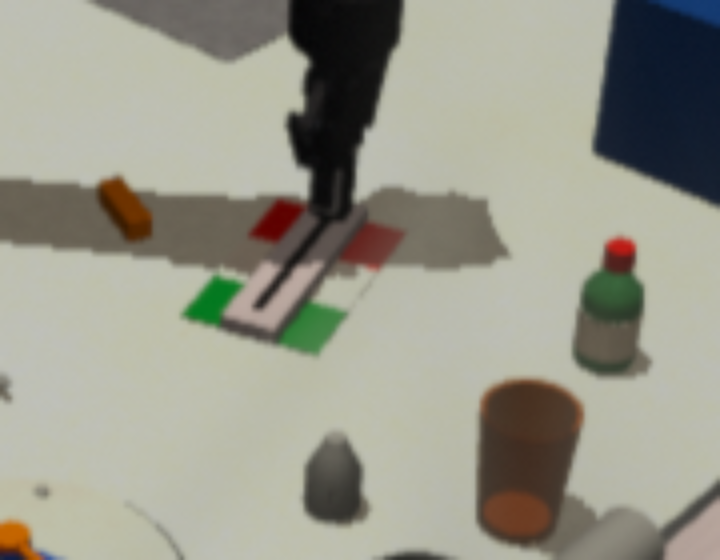

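The tab is against the red end stop: expected (0.466, 0.315), TCP at (0.465, 0.316), resistance 16 N. I'll release it, back off and check.

```bash
python3 - <<'E'
from m import *
p=r.current_tcp_pos()
r.line_to([p[0],p[1],.025],v=.05)
r.open_gripper(); r.line_to([p[0],p[1],.2],v=.15)
r.move_to([.5,.05,.3],r.current_orientation())
r.pause(.3)
print(r.current_contact_force().round(2),r.current_t(),np.abs(r.current_qvel()).max())
s=r.get_image("scene");t=r.get_image("top")
for q,c in((s,(150,343)),(t,(230,125))): print([(d["position"],round(d["score"],2),atz(q,d["position"],.0545).round(4)) for d in r.tip_of(q,"tag_top")[:2]])
cv2.imwrite("pics/f1.png",np.hstack([s["frame"][110:330,180:450],t["frame"][110:330,110:380]]))
E
```

```text
[ 0.1  -0.12 -0.27] 43.8417 0.0070285701437756065
[([269.6, 289.8], 0.73, array([ 0.6888, -0.1333,  0.0545])), ([151.7, 344.2], 0.72, array([0.4724, 0.3113, 0.0545]))]
[([249.2, 133.9], 0.59, array([0.4658, 0.3093, 0.0545])), ([232.7, 337.8], 0.46, array([ 0.5181, -0.2035,  0.0545]))]
```

View pics/f1.png

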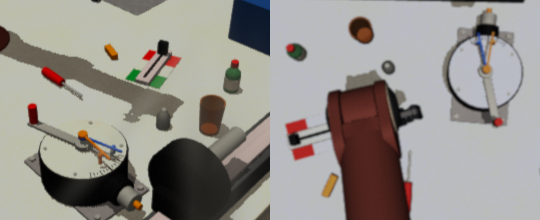

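The needles are apart and the tab looks to be at the red end, but the networks place it about 5 mm short, so I'll check with the wrist camera.

```bash
python3 - <<'E'
from m import *
r.move_to([.43,.27,.25],r.current_orientation())
r.pause(.2)
w=r.get_image("wrist");cv2.imwrite("pics/w3.png",w["frame"]);print(r.current_t())
c=np.array([.4838,.2578]);d=np.array([-.2966,.955])
for q in r.tip_of(w,"tag_top")[:2]:
    x=atz(w,q["position"],.0545);print(q["position"],x,(x[:2]-c)@d+.06)
e=c+.06*d;print("expected px",proj(w,[*e,.0545]),proj(w,[*(c+.05*d),.0545]))
E
```

```text
45.225
[131.1, 240.3] [0.46776718 0.31588132 0.0545    ] 0.12022299607953106
expected px (np.float64(240.59922839583103), np.float64(133.08362650674235)) (np.float64(250.74524530264802), np.float64(133.04656282060648))
```

View pics/w3.png

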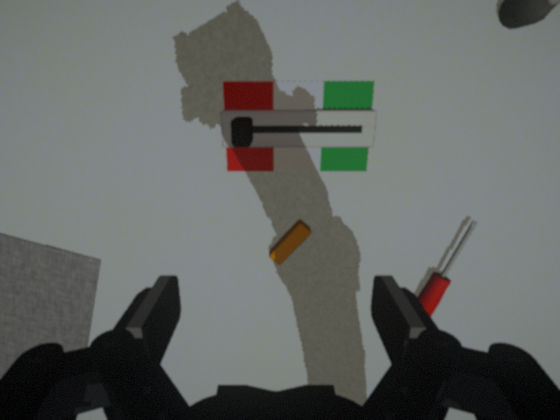

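The wrist view shows the tab at pixel (131,240), which is joint 0.120: fully at the red end with no slot showing beyond it.

```bash
python3 -c "
from plant import r
print(r.current_contact_force(),r.current_t()); r.finish_job()"
```

```text
[ 0.03889979  0.16778986 -0.41444246] 45.275
the job is handed in; nothing more can be done
```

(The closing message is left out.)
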